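Pack the soap bar from the shelf cradle into its travel tin

TASK

Pack the soap for a trip: take the soap bar out of the sloping cradle of the chrome suction shelf and lower it into the pocket of the wooden insert in the open travel tin, flat and square and fully home before you let go of it. Then swing the tin's lid fully shut over it and take your hand away. Do not shove or knock over the pump bottle, the egg cup or the comb.

Things in the scene. Friction and masses are not known exactly. Their poses are not given: they have to be found in the camera images.
- bar_center (a point): Centre of the loose soap bar, a plain cream block 42 x 62 x 24 mm (its own x, y, z), about 75 g. It starts in the sloping cradle, leaning 30 degrees: its y axis is level, along the wall; its z axis, the normal of its broad face, points up and leans away from the wall; its x axis points up the slope to the wall. Half a turn about z makes no difference.
- cradle (a point): Middle of the bar's seat on the cradle of the fixed chrome shelf, on the plane of its wires; axes of the wall: x level into it, y level along it, z up. The tiled wall face is 44 mm beyond this point in x; the wall is 218 mm high. The wires slope down 30 degrees away from the wall to an upturned lip 9 mm high; the cradle is 149 mm wide and has no sides at the bar's ends.
- cup_front (a point): Foremost point of the lever suction cup that holds the shelf, straight above the cradle: 62 mm across, centred at this height, standing 32 mm out from the wall (the bar's centre is 50 mm out and 72 mm lower). A hand straight down on the bar runs into it; one tilted 30 degrees, square to the bar's broad face, its wrist leaning away from the wall, is clear.
- deck (a point): Centre of the shelf's flat wire deck, beside the cradle on its right (its -y), level: 104 mm deep, 160 mm along the wall, with a thin rail 24 mm above it all round. It carries the egg cup and the pump bottle.
- pocket (a point): Centre of the pocket's floor in the bamboo insert of the tin, 10 mm above the work surface; x points to the tin's hinge side, y along the hinge, z up. The pocket is 47 x 67 mm (x, y) and 8 mm deep with a 2 mm chamfer at its mouth: the bar has 2.5 mm of play on every side, and home its centre is 12 mm above this floor.
- tin_rim (a point): Centre of the rim of the open aluminium travel tin, 70 x 98 mm (x, y as pocket), 12 mm above the pocket floor; the upper 12 mm of a bar that is home stand above it. The tin stays put on a grey silicone pad, 100 x 128 mm.
- hinge (a point): Middle of the lid's hinge axis, at the rim of the tin, 36.5 mm from the pocket's centre in x and 11 mm above the pocket floor; axes as pocket, the hinge axis is its y.
- lid (a joint): Opening angle of the tin's lid, rad: 0 shut, 1.75 to 2.05 at the start (open, leaning back a little away from the pocket), at most 2.1. The hinge is stiff: the lid stays where it is left and takes about 1 N at its front edge to swing, all the way to shut. Shut, its inside is about 2 mm clear of a bar that is home; over one that is not it cannot shut.
- lid_edge (a point): Middle of the front edge (farthest from the hinge) of the lid's flat outer face: 73 mm from the hinge axis and 17 mm out from it; turns with the lid. The lid is an aluminium shell 73 mm from hinge to front, 101 mm along the hinge and 17 mm high, with a thumb tab 24 mm wide at the front. Shut, its flat top is 17 mm above the hinge axis.
- pump_bottle: Bystander: glass bottle with a steel pump, 58 mm across and 160 mm high, origin at the centre of its foot, on the shelf's flat deck.
- egg_cup: Bystander: yellow egg cup, 48 mm across and 56 mm high, origin at the centre of its foot, on the shelf's flat deck.
- comb: Bystander: wooden comb, 150 x 40 x 6 mm, lying flat on the tiles; origin at the centre of its underside, x along it.

How it is judged:
By the outcome, as a careful person would: the job done as asked, in the order asked, and still so for the second after the job is handed in, with the robot touching nothing.
It also fails if it takes over 56 s, if anything falls off the work surface, if the arm or the gripper's body presses on something with over 40 N, if the wrist force passes 120 N, or if a joint passes its speed limit or range.

ROBOT

A 7-joint arm with a two-finger parallel gripper is mounted at the origin on the work surface. World frame = base frame: x ahead of the robot, y to its left, z up, the work surface at z = 0. Lengths are in mm, angles in degrees, forces in N, time in s.
With the tool pointing down it reaches from about 350 to 900 mm from the base axis. Payload 8.1 kg.
Tool frame: the origin (TCP) lies at the very end of the fingers, on their centre line; the grasp point (between the pads) lies 19 mm behind it; z points along the fingers, y is the direction in which the jaws open and shut (so a half turn about z gives the same grasp; the last joint's range is limited). The gripper opens to 85 mm and grips with 20 to 120 N. Pads are 22 mm wide; open, the fingers measure 114 mm over their backs; the gripper's body (76 mm by 85 mm) begins 54 mm behind the grasp point. The pads swing forward as they close: fully open they stand 13 mm farther back than shut.
Start: joints at [64.71, 24.895, 1.432, 90.138, -0.665, 64.973, -4.303], TCP at [207.699, -589.493, 231.323] pointing down, gripper open.
Joint ranges: [-149.89, 149.89], [-25.12, 119.58], [-72.63, 75.52], [4.76, 147.25], [-75.54, 255.54], [6.69, 114.76], [-157.13, 157.13]. Speed limits (degrees/s): [127.2, 127.2, 172.46, 172.46, 180, 180, 180].

INTERFACE

Orientations are given as [roll, pitch, yaw] about the fixed x, y, z axes, in that order (R = Rz(yaw) Ry(pitch) Rx(roll)).
In Python, from workcell import manip gives the robot as it stands.
- The arm moves only by the tool jog_arm, never from a script. Its arguments are lists of equal length, an entry for each row: "xyz": the shift along the tool's x, y, z each as a share of 0.2 m, from -1 to 1, a list of three; "dr": the turn, a rotation vector about the tool's x, y, z each as a share of 45 degrees, from -1 to 1, a list of three; "gripper": the closure, from -1 (fully open) to 1 (shut). A call has 1 to 12 rows; each row is the pose to reach, as a shift and turn from the pose commanded when the call began, along the tool's axes at that moment; what a row does not reach only later rows make up. A row lasts 1/12 s, in which the tool goes at most 41.7 mm and 7.16 degrees, less where a joint would pass 70% of its speed; a pose out of reach is approached as far as the arm can. A call with a number of a shift or a turn outside -1 to 1 is refused whole. A call with a gripper value outside its range is refused whole. The fingers move at their own pace and stop on an object; "newtons" is the grip in N (left out, the last holds). Time passes only in rows, so rows that repeat a pose let the fingers close. It gives the time, the measured TCP pose, the force and the opening at its end, in the units of the state.
- manip.observe(): the state, without advancing time (a new reading comes with each control period).
- manip.snapshot(name): name is "scene" or "top" or "wrist"; returns (picture, depth): 420x560x3 uint8, blue, green, red; 420x560 float32, mm along the optical axis (not along the pixel's ray), 0 where there is no reading.
- manip.camera_model(name): a dict with "intrinsics" (3x3 intrinsics, pixels), "T" (4x4, takes a point from camera to world coordinates). Camera axes: x right, y down, z forward; pixel columns grow to the right and rows downward; lengths in mm; the calibration is good to about 2 mm. A picture is of the moment at which its call begins: read the wrist's pose just before it. camera_model takes no time and is no camera call; for the wrist camera it gives the pose at the moment of the call.
- manip.hand_in(): hands the job in, once; it reports no verdict.
Trained networks look in the newest picture that a camera, given by its name, has taken for a name from the list of things; names that differ only in an ending like _2 or _b are one class to them, and where a whole thing is asked for, a point or a joint stands for the part that bears it (a point fixed in the world has none). Each returns a list of dicts, best first, with "score" (0 to 1); they miss things now and then, are a little off and sometimes report something else, mostly with a low value. They report only what shows in the picture. A call takes as long as a camera call.
- manip.boxes_of(target, camera): "box" ([left, top, width, height] in pixels, round what is visible of it).
The state is a dict: "time": time; "q": joint angles; "joint_velocities": joint speeds; "tau": joint torques, N m; "tool_pos": TCP position; "ee_rot": TCP orientation; "ft_force": force on the tool from outside, world axes, zero at the start; "wrist_torque": the same for the moment, N m; "finger_gap": finger opening in mm.
Only numpy, scipy, OpenCV 4.12 (cv2) and the standard library are available. Lean on these libraries where they do the work, as an engineer would, in place of code of your own. Each camera call takes 0.05 s, during which the arm holds its last target. There are 200 camera calls.

## Working session

There is one attempt and no reset: what is moved stays moved. The work goes in short steps, Python scripts to look and compute and a tool call to move; the robot and the scene stay as the last step left them, time stands still between calls to the robot, and variables do not carry over. Pictures are saved under pics/ and viewed, about 8 in all and at most 12, crops included, and the job is handed in when it is done.

Besides the shell and the picture viewer there is one more tool, called after "Emit:" as a command line: name --argument value ..., lists and objects as JSON in quotes. jog_arm: Moves the arm, as the interface text tells. Shift numbers are shares of 0.2 m and turn numbers shares of 45 degrees, none past 1 either way. Its arguments: {"type":"object","properties":{"xyz":{"type":"array"},"dr":{"type":"array"},"gripper":{"type":"array"},"newtons":{"type":"number"}},"required":["xyz","dr","gripper"]}

```bash
mkdir -p pics; ls; python3 - <<'E'
from workcell import manip
import cv2,numpy as np
s=manip.observe(); print({k:np.round(v,3) for k,v in s.items()})
for c in ("scene","top","wrist"):
    p,d=manip.snapshot(c); cv2.imwrite(f"pics/{c}0.png",p); np.save(f"pics/{c}0.npy",d)
    m=manip.camera_model(c); np.savez(f"pics/{c}0m.npz",K=m["intrinsics"],T=m["T"])
    print(c,np.round(m["intrinsics"],1).tolist(),np.round(m["T"],3).tolist())
    for t in ("bar_center","lid","tin_rim","cup_front","deck","pump_bottle","egg_cup","comb"):
        try: print(t,[(np.round(b["box"],0).tolist(),round(b["score"],2)) for b in manip.boxes_of(t,c)[:2]])
        except Exception as e: print(t,e)
a=np.hstack([cv2.imread("pics/scene0.png"),cv2.imread("pics/top0.png")]); 
print(manip.observe()["time"])
E
```

```text
pics
{'time': np.float64(0.0), 'q': array([64.711, 24.935,  1.432, 90.189, -0.663, 64.974, -4.304]), 'joint_velocities': array([-0.005,  0.041,  0.007,  0.012,  0.038,  0.004,  0.008]), 'tau': array([-0.0000e+00, -6.7046e+01,  1.0250e+00, -3.1621e+01,  1.6000e-02,
        1.2000e-02,  0.0000e+00]), 'tool_pos': array([ 207.46 , -589.027,  230.546]), 'ee_rot': array([-1.79911e+02,  1.00000e-02,  1.94050e+01]), 'ft_force': array([ 0.519,  1.527, -0.473]), 'wrist_torque': array([ 0.029, -0.052,  0.018]), 'finger_gap': np.float64(84.922)}
scene [[437.1, 0.0, 283.0], [0.0, 437.1, 207.9], [0.0, 0.0, 1.0]] [[0.357, 0.762, -0.541, 1062.536], [0.934, -0.28, 0.221, -219.919], [0.017, -0.584, -0.812, 833.622], [0.0, 0.0, 0.0, 1.0]]
bar_center [([348.0, 170.0, 18.0, 31.0], 0.61), ([154.0, 159.0, 70.0, 79.0], 0.48)]
lid [([184.0, 157.0, 37.0, 46.0], 0.72), ([327.0, 151.0, 75.0, 142.0], 0.35)]
tin_rim [([154.0, 157.0, 67.0, 82.0], 0.58)]
cup_front [([327.0, 146.0, 82.0, 146.0], 0.88)]
deck [([328.0, 152.0, 75.0, 143.0], 0.67)]
pump_bottle [([345.0, 223.0, 37.0, 58.0], 0.66)]
egg_cup [([347.0, 216.0
[... 299 characters left out ...]
[318.0, 267.0, 46.0, 56.0], 0.54)]
lid [([318.0, 266.0, 48.0, 56.0], 0.76)]
tin_rim [([314.0, 234.0, 83.0, 91.0], 0.93)]
cup_front [([136.0, 86.0, 124.0, 164.0], 0.95), ([316.0, 234.0, 80.0, 90.0], 0.71)]
deck [([141.0, 91.0, 116.0, 159.0], 0.77)]
pump_bottle [([210.0, 98.0, 33.0, 37.0], 0.81)]
egg_cup [([199.0, 139.0, 26.0, 23.0], 0.74)]
comb [([225.0, 276.0, 51.0, 70.0], 0.63), ([320.0, 237.0, 73.0, 89.0], 0.48)]
wrist [[352.6, 0.0, 282.5], [0.0, 352.6, 211.3], [0.0, 0.0, 1.0]] [[0.331, -0.899, -0.285, 281.373], [-0.943, -0.316, -0.101, -563.105], [0.0, 0.303, -0.953, 374.312], [0.0, 0.0, 0.0, 1.0]]
bar_center []
lid []
tin_rim []
cup_front []
deck []
pump_bottle []
egg_cup []
comb []
1.35
```

```bash
python3 - <<'E'
import cv2,numpy as np
t=cv2.imread("pics/top0.png")[75:365,120:420]; cv2.imwrite("pics/a.png",cv2.resize(t,None,fx=2.05,fy=2.05,interpolation=cv2.INTER_CUBIC))
t=cv2.imread("pics/scene0.png")[130:310,140:420]; cv2.imwrite("pics/b.png",cv2.resize(t,None,fx=2.8,fy=2.8,interpolation=cv2.INTER_CUBIC))
E
```

```text
(no output)
```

View pics/a.png

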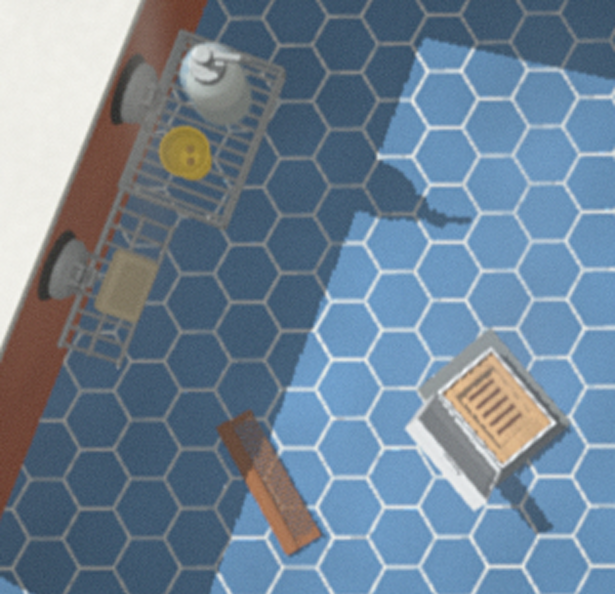

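View pics/b.png

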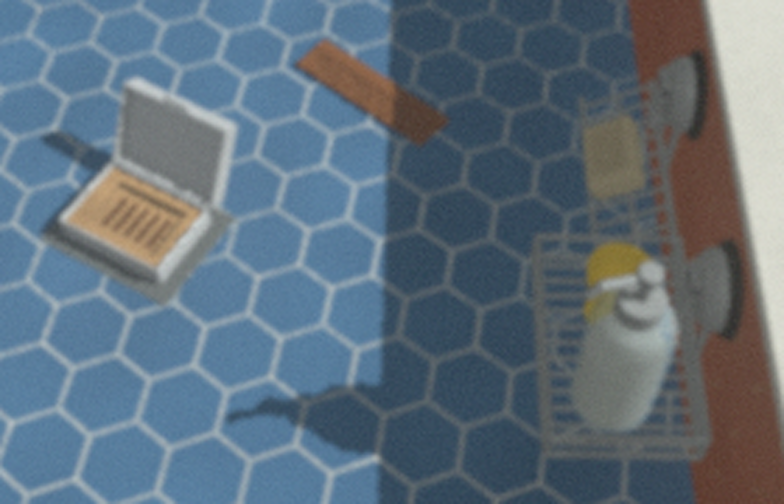

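```bash
cat > h.py <<'E'
import numpy as np,cv2
from scipy.spatial.transform import Rotation as R
def load(n):
    m=np.load(f"pics/{n}m.npz"); return cv2.imread(f"pics/{n}.png"),np.load(f"pics/{n}.npy"),m["K"],m["T"]
def cloud(d,K,T):
    v,u=np.indices(d.shape); P=np.stack([(u-K[0,2])/K[0,0]*d,(v-K[1,2])/K[1,1]*d,d],-1)
    return P@T[:3,:3].T+T[:3,3]
def onplane(uv,K,T,z):   # pixels -> world at height z
    uv=np.atleast_2d(uv); r=np.c_[(uv[:,0]-K[0,2])/K[0,0],(uv[:,1]-K[1,2])/K[1,1],np.ones(len(uv))]@T[:3,:3].T
    return T[:3,3]+r*((z-T[2,3])/r[:,2])[:,None]
def plane(P):
    c=np.median(P,0)
    for _ in range(5):
        n=np.linalg.svd(P-c)[2][2]; e=(P-c)@n; k=abs(e)<max(2.5*np.median(abs(e)),1.); c=P[k].mean(0)
        P=P[k]
    n=np.linalg.svd(P-c)[2][2]; return c,n*np.sign(n[2] or 1),len(P),abs((P-c)@n).std()
E
python3 - <<'E'
from h import *
for n,bb,tb in (("top0",(165,198,32,37),(314,234,83,91)),("scene0",(348,170,18,31),(154,157,67,82))):
    im,d,K,T=load(n); C=cloud(d,K,T); hsv=cv2.cvtColor(im,cv2.COLOR_BGR2HSV)
    print(n,"floor z",np.median(C[200:,280:310,2][d[200:,280:310]>0]) if n=="top0" else np.median(C[300:,100:200,2]))
    x,y,w,h=bb; print("bar px hsv",hsv[y+h//2,x+w//2],"floor",hsv[y+h//2,x+w+30])
    M=np.zeros(d.shape,bool); M[y-3:y+h+3,x-3:x+w+3]=1
    M&=(hsv[...,0]>12)&(hsv[...,0]<40)&(hsv[...,1]>40)&(d>0)
    P=C[M]; print("bar n",len(P)); c,nn,k,s=plane(P); print("c",c.round(1),"n",nn.round(3),k,s.round(2),"tilt",np.degrees(np.arccos(abs(nn[2]))).round(1),"yaw of lean",np.degrees(np.arctan2(nn[1],nn[0])).round(1))
    x,y,w,h=tb; M=np.zeros(d.shape,np.uint8); M[y:y+h,x:x+w]=1
    M&=((hsv[...,0]>5)&(hsv[...,0]<25)&(hsv[...,1]>70)&(hsv[...,2]>90)).astype(np.uint8)
    M=cv2.morphologyEx(M,cv2.MORPH_CLOSE,np.ones((7,7)))
    ys,xs=np.nonzero(M); W=onplane(np.c_[xs,ys],K,T,18.)
    r=cv2.minAreaRect(W[:,:2].astype(np.float32)); print("insert",len(xs),r,"medz",np.median(C[M>0][:,2]))
    if n=="top0":
        Q=C[(d>0)&(C[...,2]>225)|(0>1)]; print("high pts",len(Q))
        # wall: brick coloured
        m=(hsv[...,0]<12)&(hsv[...,1]>90)&(C[...,1]>100)&(d>0)&(C[...,2]<210)&(C[...,2]>10)
        print("wall",plane(C[m]))
        for nm,(x,y,w,h) in dict(pump=(210,98,33,37),egg=(199,139,26,23),comb=(225,276,51,70),lid=(318,266,48,56)).items():
            q=C[y:y+h,x:x+w].reshape(-1,3); q=q[q[:,2]>15 if nm!="comb" else q[:,2]>3]; print(nm,np.percentile(q,[5,50,95],axis=0).round(0).tolist())
E
```

```text
top0 floor z 0.3874469931611202
bar px hsv [ 21  58 128] floor [105  85 117]
bar n 655
c [565.2 158.2  96.5] n [-0.167 -0.429  0.888] 549 0.75 tilt 27.4 yaw of lean -111.3
insert 1322 ((442.6252136230469, -201.4679412841797), (90.07295227050781, 63.083412170410156), 39.13859939575195) medz 12.368985833707882
high pts 6060
wall (array([527.05658625, 231.59880407, 121.8392537 ]), array([0.36857905, 0.92959586, 0.0010062 ]), 5690, np.float64(0.2375020400405445))
pump [[721.0, 40.0, 87.0], [738.0, 61.0, 183.0], [765.0, 89.0, 233.0]]
egg [[670.0, 79.0, 78.0], [690.0, 100.0, 110.0], [706.0, 118.0, 132.0]]
comb [[307.0, -10.0, 3.0], [367.0, 35.0, 5.0], [430.0, 75.0, 9.0]]
lid [[366.0, -196.0, 16.0], [407.0, -159.0, 30.0], [450.0, -117.0, 86.0]]
scene0 floor z 1.841461010000387
bar px hsv [ 26  51 105] floor [  8  93 104]
bar n 456
c [567.2 155.   97.5] n [-0.164 -0.463  0.871] 297 0.59 tilt 29.4 yaw of lean -109.5
insert 813 ((440.17315673828125, -201.6678924560547), (86.55123138427734, 61.496822357177734), 39.253883361816406) medz 13.611946927454483
```

Emit:
jog_arm --xyz '[[0.875, -0.72, 0.2], [0.875, -0.72, 0.2], [0.875, -0.72, 0.2], [0.875, -0.72, 0.2], [0.875, -0.72, 0.2], [0.875, -0.72, 0.2]]' --dr '[[0, 0, -0.55], [0, 0, -0.55], [0, 0, -0.55], [0, 0, -0.55], [0, 0, -0.55], [0, 0, -0.55]]' --gripper '[-1, -1, -1, -1, -1, -1]'

```text
time: 1.85
tool_pos: [327.3, -390.8, 190.8]
ee_rot: [-179.9, -0.1, 44.4]
ft_force: [0.7, 0.1, -0.2]
finger_gap: 85.2
```

```bash
cat >> h.py <<'E'
from workcell import manip
def pose():
    s=manip.observe(); return np.array(s["tool_pos"]),R.from_euler("xyz",s["ee_rot"],degrees=True),s
def go(p,Rt):            # shares for a move to pose p (mm), Rt (matrix)
    p0,r0,s=pose(); d=r0.inv().apply(np.array(p)-p0); w=(r0.inv()*R.from_matrix(Rt)).as_rotvec(degrees=True)
    print("t %.2f"%s["time"],"at",p0.round(1),np.round(s["ee_rot"],1),"xyz",(d/200).round(4),"dr",(w/45).round(4),"rows",round(max(np.linalg.norm(d)/41.7,np.linalg.norm(w)/7.16),1),"q",np.round(s["q"],0),"F",np.round(s["ft_force"],1),"gap",round(float(s["finger_gap"]),1))
def down(yaw): return R.from_euler("xyz",[180,0,yaw],degrees=True).as_matrix()
E
python3 - <<'E'
from h import *
go([441.5,-201.5,150],down(68.4))
E
```

```text
t 1.85 at [ 327.3 -390.8  190.8] [-1.799e+02 -1.000e-01  4.440e+01] xyz [ 1.0699 -0.2756  0.2063] dr [-0.0007 -0.0026 -0.5326] rows 5.4 q [ 51.  17.  -9. 108.   3.  55.  -5.] F [ 0.7  0.1 -0.2] gap 85.2
```

Emit:
jog_arm --xyz '[[1, -0.28, 0.2], [1, -0.28, 0.2], [1, -0.28, 0.2], [1, -0.28, 0.2], [1, -0.28, 0.2], [1, -0.28, 0.2], [1, -0.28, 0.2]]' --dr '[[0, 0, -0.53], [0, 0, -0.53], [0, 0, -0.53], [0, 0, -0.53], [0, 0, -0.53], [0, 0, -0.53], [0, 0, -0.53]]' --gripper '[-1, -1, -1, -1, -1, -1, -1]'

```text
time: 2.43
tool_pos: [430.7, -213.2, 151.1]
ee_rot: [-180.0, -0.1, 68.3]
ft_force: [-0.7, -0.3, -0.2]
finger_gap: 85.3
```

```bash
cat >> h.py <<'E'
def snap(c,n):
    m=manip.camera_model(c); p,d=manip.snapshot(c); cv2.imwrite(f"pics/{n}.png",p); np.save(f"pics/{n}.npy",d); np.savez(f"pics/{n}m.npz",K=m["intrinsics"],T=m["T"])
    return p,d,np.array(m["intrinsics"]),np.array(m["T"])
Rb=np.array([[.319,.9296,.184],[.805,-.3686,.465],[.5,0,-.866]])
E
python3 - <<'E'
from h import *
im,d,K,T=snap("wrist","w1"); cv2.imwrite("pics/w1v.png",im)
C=cloud(d,K,T)
print("floor z",np.percentile(C[...,2][d>0],[2,10,50]))
c=np.array([568.2,162.6,86.6]); go(c-120*Rb[:,2],Rb)
E
```

```text
floor z [-0.54372986  0.06324019  1.18636569]
t 2.48 at [ 429.7 -215.4  151.3] [-180.     0.    68.1] xyz [ 1.7117 -0.0596 -0.1963] dr [ 0.0013  0.6668 -0.0051] rows 8.3 q [ 35.  18. -19. 114.   8.  49.  -9.] F [-0.6 -0.6 -0.3] gap 85.7
```

View pics/w1v.png

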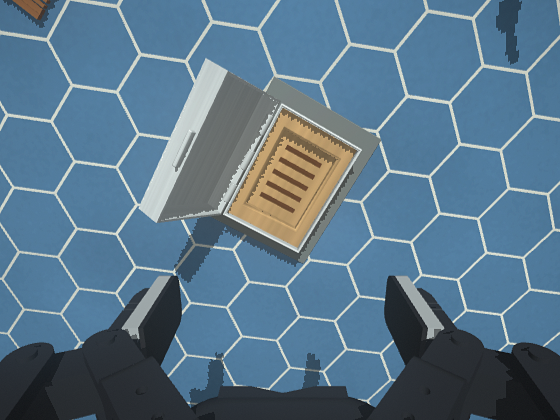

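```bash
python3 - <<'E'
import cv2
t=cv2.imread("pics/w1.png")[90:270,200:400]; cv2.imwrite("pics/w1c.png",cv2.resize(t,None,fx=3.3,fy=3.3,interpolation=cv2.INTER_CUBIC))
E
```

```text
(no output)
```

View pics/w1c.png

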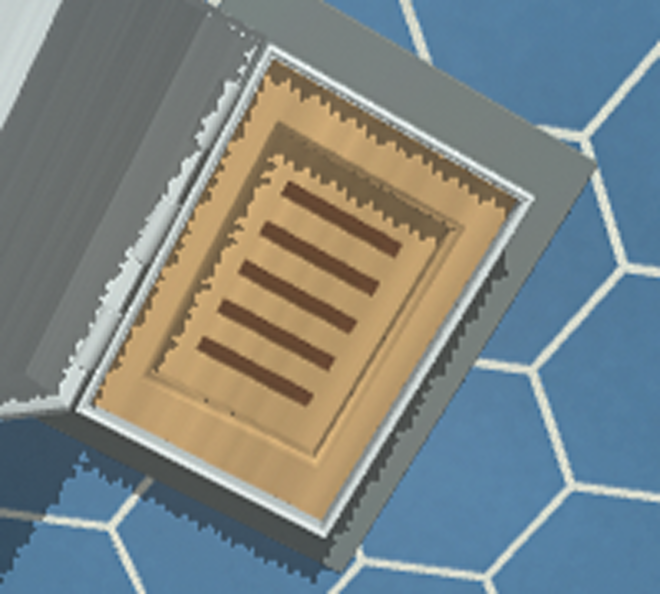

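Emit:
jog_arm --xyz '[[0.86, -0.03, -0.15], [0.86, -0.03, -0.15], [0.86, -0.03, -0.15], [0.86, -0.03, -0.15], [0.86, -0.03, -0.15]]' --dr '[[0, 0.33, 0], [0, 0.33, 0], [0, 0.33, 0], [0, 0.33, 0], [0, 0.33, 0]]' --gripper '[-1, -1, -1, -1, -1]'

```text
time: 2.9
tool_pos: [490.0, -50.8, 183.2]
ee_rot: [179.9, -15.0, 68.1]
ft_force: [0.4, 0.2, 0.5]
finger_gap: 85.4
```

```bash
python3 - <<'E'
from h import *
im,d,K,T=load("w1")
for nm,z,q in (("rim",22,[(267,45),(533,197),(325,535),(78,410)]),("mouth",18,[(277,122),(465,225),(318,465),(145,378)])):
    uv=(np.array(q)+.5)/3.3-.5+[200,90]; W=onplane(uv,K,T,z)[:,:2]
    e=[W[1]-W[0],W[2]-W[1],W[3]-W[2],W[0]-W[3]]
    print(nm,W.mean(0).round(1),[round(float(np.linalg.norm(x)),1) for x in e],[round(float(np.degrees(np.arctan2(x[1],x[0]))),1) for x in e])
C=cloud(d,K,T)
# lid points: right of... outer/inner faces
M=np.zeros(d.shape,bool); M[60:220,140:275]=1
P=C[M&(d>0)]; P=P[P[:,2]>30]; u=np.array([-.631,.776]); a=(P[:,:2]-[441.5,-201.5])@u
for lo in (35,45,55,65,75,85,92):
    k=(P[:,2]>lo-3)&(P[:,2]<lo+3); print(lo,k.sum(),np.percentile(a[k],[2,50,98]).round(1) if k.any() else "")
c=np.array([568.2,162.6,86.6]); go(c-120*Rb[:,2],Rb)
E
```

```text
rim [ 442.4 -200.8] [70.4, 97.7, 69.7, 97.7] [-50.4, -140.6, 129.6, 39.8]
mouth [ 442.9 -200.9] [50.6, 69.8, 48.8, 69.8] [-49.8, -141.1, 130.2, 40.4]
35 735 [43.8 60.  62. ]
45 860 [48.5 65.1 67.1]
55 954 [53.4 70.1 72. ]
65 104 [56.7 61.9 70.8]
75 72 [61.9 64.8 84.2]
85 2574 [68.4 73.  79.2]
92 146 [71.5 73.1 74.4]
t 2.90 at [490.  -50.8 183.2] [179.9 -15.   68.1] xyz [ 0.8169 -0.034   0.1811] dr [ 0.0057  0.3332 -0.0051] rows 4.0 q [ 33.  17. -28. 113.  -9.  47.  -9.] F [0.4 0.2 0.5] gap 85.4
```

Emit:
jog_arm --xyz '[[0.81, -0.03, 0.18], [0.81, -0.03, 0.18], [0.81, -0.03, 0.18], [0.81, -0.03, 0.18], [0.81, -0.03, 0.18], [0.81, -0.03, 0.18]]' --dr '[[0, 0.333, 0], [0, 0.333, 0], [0, 0.333, 0], [0, 0.333, 0], [0, 0.333, 0], [0, 0.333, 0]]' --gripper '[-1, -1, -1, -1, -1, -1]'

```text
time: 3.4
tool_pos: [545.0, 102.6, 188.4]
ee_rot: [179.9, -29.9, 68.2]
ft_force: [-0.8, -0.2, -0.9]
finger_gap: 85.2
```

```bash
python3 - <<'E'
from h import *
im,d,K,T=snap("wrist","w2"); print([(np.round(b["box"],0).tolist(),round(b["score"],2)) for b in manip.boxes_of("bar_center","wrist")[:2]])
cv2.imwrite("pics/w2v.png",im)
c=np.array([568.2,162.6,86.6]); go(c-120*Rb[:,2],Rb)
E
```

```text
[([236.0, 172.0, 85.0, 57.0], 0.84)]
t 3.50 at [545.   99.8 187.8] [180.  -29.8  67.9] xyz [ 0.0367 -0.0078  0.0055] dr [ 0.006   0.0052 -0.0085] rows 0.2 q [ 30.  22. -36. 114. -24.  37.  -7.] F [-0.7 -0.8  0.1] gap 85.6
```

View pics/w2v.png

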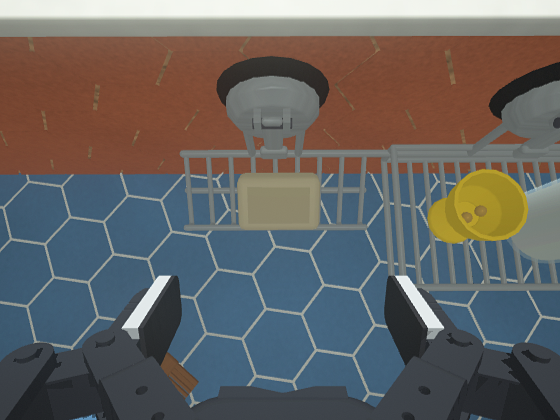

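```bash
python3 - <<'E'
from h import *
im,d,K,T=load("w2"); C=cloud(d,K,T); hsv=cv2.cvtColor(im,cv2.COLOR_BGR2HSV)
M=np.zeros(d.shape,bool); M[165:235,230:330]=1
M&=(hsv[...,0]>12)&(hsv[...,0]<40)&(hsv[...,1]>35)&(d>0)
ys,xs=np.nonzero(M); print(len(xs),xs.min(),xs.max(),ys.min(),ys.max())
# keep top face: plane
P=C[M]; c,n,k,s=plane(P); print(c.round(1),n.round(3),k,s.round(2))
e=abs((P-c)@n)<1.5; Q=P[e]; t=np.array([.9296,-.3686,0]); xb=Rb[:,0]
print("on face",e.sum(),"y ext",np.percentile((Q-c)@t,[.5,99.5]).round(1),"x ext",np.percentile((Q-c)@xb,[.5,99.5]).round(1))
r=cv2.minAreaRect(np.c_[(Q-c)@t,(Q-c)@xb].astype(np.float32)); print(r)
f=c+t*r[0][0]+xb*r[0][1]; print("face centre",f.round(1),"bar centre",(f-12*n).round(1), "out of wall",409.56-(f-12*n)@[.3686,.9296,0])
ps=[pose()[0] for _ in range(8)]; print(np.round(ps,1).tolist())
E
```

```text
4539 237 319 169 229
[563.8 157.3  96.1] [-0.183 -0.458  0.87 ] 3221 0.3
on face 3637 y ext [-28.7  29.3] x ext [-19.4  18.7]
((0.44060325622558594, -0.40547752380371094), (39.85805130004883, 59.49025344848633), 89.37557220458984)
face centre [564.1 156.8  95.9] bar centre [566.3 162.3  85.5] out of wall 49.99299554765753
[[545.0, 99.8, 187.8], [545.0, 99.8, 187.8], [545.0, 99.8, 187.8], [545.0, 99.8, 187.8], [545.0, 99.8, 187.8], [545.0, 99.8, 187.8], [545.0, 99.8, 187.8], [545.0, 99.8, 187.8]]
```

```bash
python3 - <<'E'
from h import *
c=np.array([566.3,162.3,85.5]); go(c+4.5*Rb[:,2],Rb)
E
```

```text
t 3.50 at [545.   99.8 187.8] [180.  -29.8  67.9] xyz [ 0.0322 -0.0191  0.6303] dr [ 0.006   0.0052 -0.0085] rows 3.0 q [ 30.  22. -36. 114. -24.  37.  -7.] F [-0.7 -0.8  0.1] gap 85.6
```

Emit:
jog_arm --xyz '[[0.03, -0.02, 0.15], [0.03, -0.02, 0.3], [0.03, -0.02, 0.42], [0.03, -0.02, 0.5], [0.03, -0.02, 0.55], [0.03, -0.02, 0.6], [0.03, -0.02, 0.63], [0.03, -0.02, 0.63], [0.03, -0.02, 0.63]]' --dr '[[0, 0, 0], [0, 0, 0], [0, 0, 0], [0, 0, 0], [0, 0, 0], [0, 0, 0], [0, 0, 0], [0, 0, 0], [0, 0, 0]]' --gripper '[-1, -1, -1, -1, -1, -1, -1, -1, -1]'

```text
time: 4.25
tool_pos: [566.7, 165.6, 81.9]
ee_rot: [180.0, -29.8, 68.0]
ft_force: [0.3, 0.4, 0.0]
finger_gap: 85.7
```

```bash
python3 - <<'E'
from h import *
im,d,K,T=snap("wrist","w3"); cv2.imwrite("pics/w3v.png",im)
c=np.array([566.3,162.3,85.5]); go(c+4.5*Rb[:,2],Rb)
E
```

```text
t 4.30 at [566.9 165.5  82.2] [179.9 -29.8  68. ] xyz [-0.0059  0.0032  0.0003] dr [ 0.0057  0.0037 -0.0073] rows 0.1 q [ 20.  33. -34. 117. -22.  21. -10.] F [ 0.5 -0.1  0.3] gap 85.6
```

View pics/w3v.png

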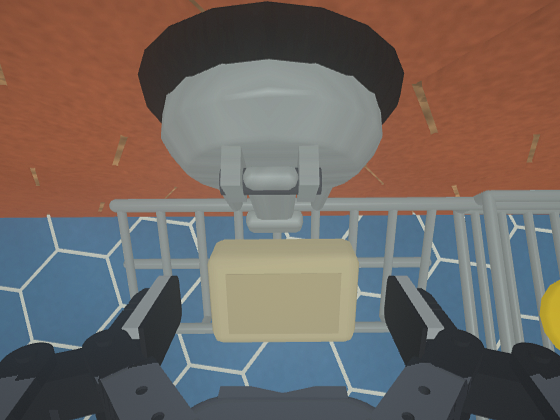

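Emit:
jog_arm --xyz '[[0, 0, 0], [0, 0, 0], [0, 0, 0], [0, 0, 0], [0, 0, 0], [0, 0, 0], [0, 0, 0], [0, 0, 0]]' --dr '[[0, 0, 0], [0, 0, 0], [0, 0, 0], [0, 0, 0], [0, 0, 0], [0, 0, 0], [0, 0, 0], [0, 0, 0]]' --gripper '[1, 1, 1, 1, 1, 1, 1, 1]' --newtons 45

```text
time: 4.97
tool_pos: [566.7, 165.7, 82.5]
ee_rot: [179.9, -29.8, 68.0]
ft_force: [-3.7, -4.4, 8.3]
finger_gap: 60.7
```

```bash
python3 - <<'E'
from h import *
im,d,K,T=snap("wrist","w4"); cv2.imwrite("pics/w4v.png",im)
c=np.array([566.3,162.3,85.5]); go(c+4.5*Rb[:,2],Rb)
E
```

```text
t 5.02 at [566.8 165.6  82.5] [179.9 -29.8  68. ] xyz [-0.0066  0.004   0.0015] dr [ 0.0058  0.0038 -0.0069] rows 0.1 q [ 20.  33. -34. 117. -22.  21. -10.] F [-3.8 -4.3  8.8] gap 60.7
```

View pics/w4v.png

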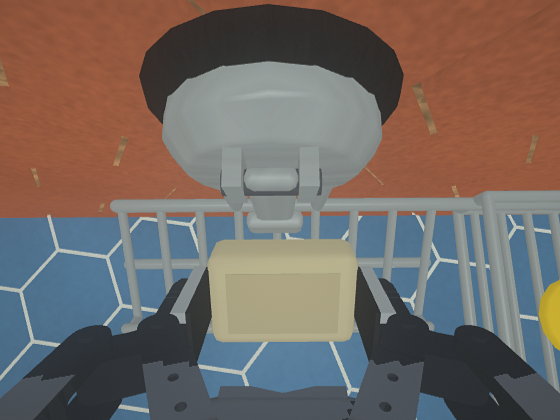

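Emit:
jog_arm --xyz '[[0, 0, -0.05], [0, 0, -0.1], [0, 0, -0.2], [0, 0, -0.32], [0, 0, -0.45], [0, 0, -0.6], [0, 0, -0.6], [0, 0, -0.6]]' --dr '[[0, 0, 0], [0, 0, 0], [0, 0, 0], [0, 0, 0], [0, 0, 0], [0, 0, 0], [0, 0, 0], [0, 0, 0]]' --gripper '[1, 1, 1, 1, 1, 1, 1, 1]'

```text
time: 5.68
tool_pos: [545.0, 109.3, 187.6]
ee_rot: [179.7, -29.8, 68.0]
ft_force: [-0.5, -0.3, -0.8]
finger_gap: 60.7
```

```bash
cat >> h.py <<'E'
def barfit(n):     # held bar's top face in the tool frame
    im,d,K,T=load(n); C=cloud(d,K,T); hsv=cv2.cvtColor(im,cv2.COLOR_BGR2HSV)
    p,r,_=pose(); L=r.inv().apply((C.reshape(-1,3)-p)).reshape(C.shape)
    M=(hsv[...,0]>12)&(hsv[...,0]<40)&(hsv[...,1]>35)&(d>0)&(abs(L[...,0])<32)&(abs(L[...,1])<40)&(L[...,2]>-35)&(L[...,2]<10)
    P=L[M]; c,n_,k,s=plane(P); Q=P[abs((P-c)@n_)<1.5]; rc=cv2.minAreaRect(Q[:,:2].astype(np.float32))
    print("held face: c",c.round(1),"n",n_.round(3),k,s.round(2),"rect",np.round(rc[0],1),np.round(rc[1],1),round(rc[2],1))
E
python3 - <<'E'
from h import *
im,d,K,T=snap("wrist","w5"); barfit("w5")
go([442.6,-200.9,150],down(129.6))
barfit("w4")
E
```

```text
held face: c [  0.6   1.3 -17.3] n [-0.013 -0.001  1.   ] 9322 0.27 rect [-0.4  1.5] [59.5 40. ] 89.5
t 5.73 at [544.3 110.  186.4] [179.9 -29.8  68. ] xyz [-1.5066  0.1124 -0.6529] dr [ 0.358  -0.5955 -1.3373] rows 9.5 q [ 29.  22. -36. 114. -24.  36.  -8.] F [-0.5 -0.2 -1. ] gap 60.5
held face: c [nan nan nan] n [0. 0. 1.] 0 nan rect [0. 0.] [0. 0.] 0.0
  return _methods._mean(a, axis=axis, dtype=dtype,
  ret = um.true_divide(
  ret = ret.dtype.type(ret / rcount)
h.py:14: RuntimeWarning: Mean of empty slice.
  n=np.linalg.svd(P-c)[2][2]; e=(P-c)@n; k=abs(e)<max(2.5*np.median(abs(e)),1.); c=P[k].mean(0)
  ret = _var(a, axis=axis, dtype=dtype, out=out, ddof=ddof,
  arrmean = um.true_divide(arrmean, div, out=arrmean,
  ret = ret.dtype.type(ret / rcount)
```

Emit:
jog_arm --xyz '[[-0.75, 0.05, -0.33], [-0.75, 0.05, -0.33], [-0.75, 0.05, -0.33], [-0.75, 0.05, -0.33], [-0.75, 0.05, -0.33], [-0.75, 0.05, -0.33]]' --dr '[[0.18, -0.3, -0.67], [0.18, -0.3, -0.67], [0.18, -0.3, -0.67], [0.18, -0.3, -0.67], [0.18, -0.3, -0.67], [0.18, -0.3, -0.67]]' --gripper '[1, 1, 1, 1, 1, 1]'

```text
time: 6.23
tool_pos: [492.2, -44.3, 167.8]
ee_rot: [175.8, -14.8, 100.2]
ft_force: [0.7, 2.3, -0.3]
finger_gap: 60.6
```

```bash
python3 - <<'E'
from h import *
go([442.6,-200.9,110],down(129.6))
E
```

```text
t 6.23 at [492.2 -44.3 167.8] [175.8 -14.8 100.2] xyz [-0.7762 -0.3887  0.0662] dr [ 0.1741 -0.2971 -0.6615] rows 4.7 q [ 36.  22. -34. 110.  -4.  51.  17.] F [ 0.7  2.3 -0.3] gap 60.6
```

Emit:
jog_arm --xyz '[[-0.78, -0.39, 0.06], [-0.78, -0.39, 0.06], [-0.78, -0.39, 0.06], [-0.78, -0.39, 0.06], [-0.78, -0.39, 0.06], [-0.78, -0.39, 0.06], [-0.78, -0.39, 0.06]]' --dr '[[0.174, -0.297, -0.66], [0.174, -0.297, -0.66], [0.174, -0.297, -0.66], [0.174, -0.297, -0.66], [0.174, -0.297, -0.66], [0.174, -0.297, -0.66], [0.174, -0.297, -0.66]]' --gripper '[1, 1, 1, 1, 1, 1, 1]'

```text
time: 6.82
tool_pos: [442.0, -199.4, 111.0]
ee_rot: [179.8, -0.2, 129.2]
ft_force: [1.0, 0.4, -1.2]
finger_gap: 60.6
```

```bash
python3 - <<'E'
from h import *
im,d,K,T=snap("wrist","w6"); barfit("w6"); cv2.imwrite("pics/w6v.png",im[100:400,80:480]); cv2.imwrite("pics/w6v.png",cv2.resize(im[90:390,90:490],None,fx=2,fy=2,interpolation=cv2.INTER_CUBIC))
go([442.6,-200.9,60],down(129.6))
E
```

```text
held face: c [  0.2   0.4 -16.1] n [-0.015 -0.006  1.   ] 9294 0.26 rect [-1.1  0.3] [39.4 59.2] 0.2
t 6.87 at [ 442.6 -199.4  111.4] [179.8  -0.2 129.2] xyz [-0.0068 -0.0057  0.2568] dr [ 0.0042 -0.0039 -0.0085] rows 1.2 q [ 42.  24. -31. 115.  17.  45.  40.] F [ 0.3 -0.5 -0.6] gap 60.8
```

View pics/w6v.png

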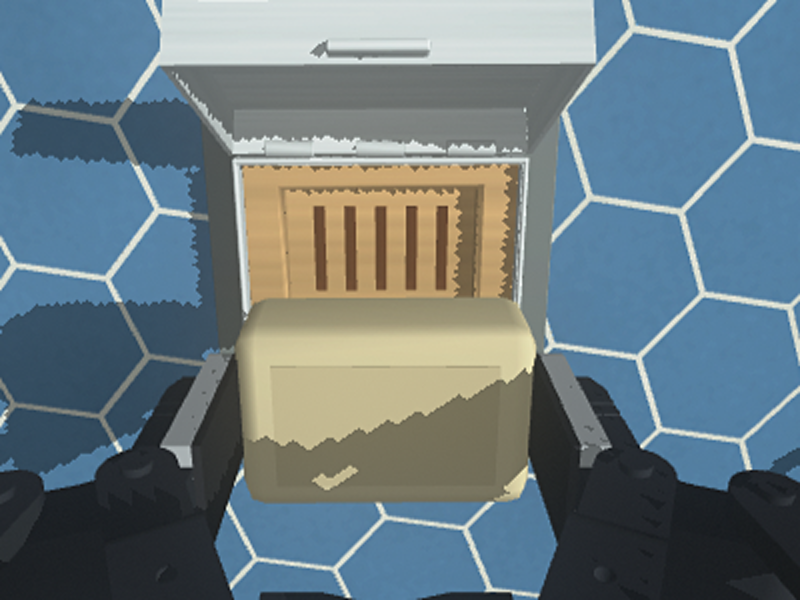

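```bash
python3 - <<'E'
from h import *
im,d,K,T=load("w6"); p,r,_=pose()
for nm,z,q,half in (("rim",22,[(234,157),(529,157)],35),("mouth",18,[(281,185),(485,185)],25.5)):
    uv=(np.array(q)+.5)/2-.5+90; W=onplane(uv,K,T,z)
    L=r.inv().apply(W-p); e=L[1]-L[0]; print(nm,L.round(1).tolist(),"len",np.linalg.norm(e).round(1),"ang",np.degrees(np.arctan2(e[0],e[1])).round(2),"centre tool x,y",(L.mean(0)[:2]-[half,0]).round(1), "world",r.apply(L.mean(0)-[half,0,0]).__add__(p).round(1))
E
```

```text
rim [[34.3, -50.0, 89.3], [34.1, 48.0, 89.6]] len 98.1 ang -0.1 centre tool x,y [-0.8 -1. ] world [ 442.4 -200.2   21.9]
mouth [[23.9, -35.4, 93.3], [23.7, 34.4, 93.6]] len 69.8 ang -0.1 centre tool x,y [-1.7 -0.5] world [ 443.3 -200.6   17.9]
```

Emit:
jog_arm --xyz '[[0, -0.005, 0.1], [0, -0.005, 0.2], [0, -0.005, 0.3], [0, -0.005, 0.34], [0, -0.005, 0.34], [0, -0.005, 0.34]]' --dr '[[0, 0, 0], [0, 0, 0], [0, 0, 0], [0, 0, 0], [0, 0, 0], [0, 0, 0]]' --gripper '[1, 1, 1, 1, 1, 1]'

```text
time: 7.37
tool_pos: [441.9, -201.1, 43.8]
ee_rot: [179.9, -0.1, 129.3]
ft_force: [-0.9, -0.1, -0.8]
finger_gap: 60.7
```

```bash
python3 - <<'E'
from h import *
im,d,K,T=snap("wrist","w7"); barfit("w7"); cv2.imwrite("pics/w7v.png",cv2.resize(im[110:310,140:430],None,fx=2.7,fy=2.7,interpolation=cv2.INTER_CUBIC))
go([442.6,-200.6,16.7],down(129.6))
E
```

```text
held face: c [  0.4   0.7 -16. ] n [-0.013 -0.004  1.   ] 9271 0.26 rect [-0.9  0.4] [39.4 61.8] 0.2
t 7.42 at [ 442.2 -201.5   44.2] [179.9  -0.  129.3] xyz [0.002  0.0041 0.1377] dr [ 0.0029 -0.0006 -0.0064] rows 0.7 q [ 39.  30. -28. 119.  22.  37.  36.] F [ 0.8 -0.6 -0.2] gap 60.7
```

View pics/w7v.png

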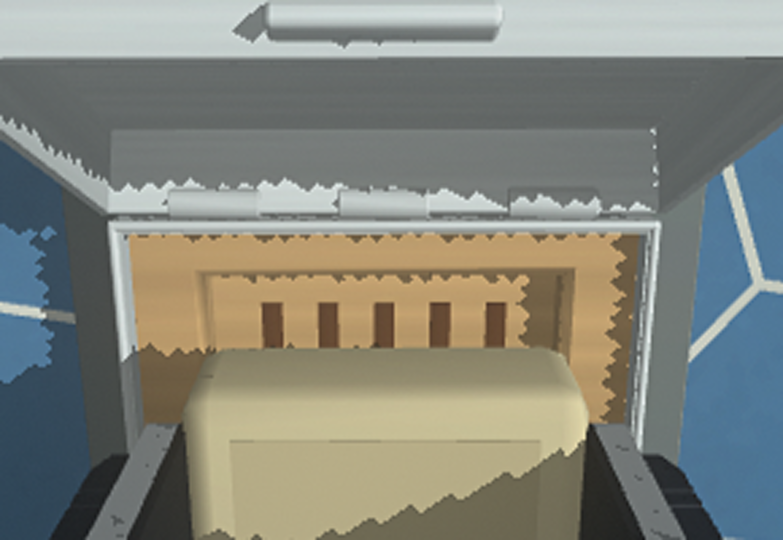

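```bash
python3 - <<'E'
from h import *
im,d,K,T=load("w7"); p,r,_=pose()
for nm,z,q,half in (("rim",22,[(109,221),(659,221)],35),("mouth",18,[(197,269),(576,269)],25.5)):
    uv=(np.array(q)+.5)/2.7-.5+[140,110]; W=onplane(uv,K,T,z)
    L=r.inv().apply(W-p); e=L[1]-L[0]; print(nm,"len",np.linalg.norm(e).round(1),"ang",np.degrees(np.arctan2(e[0],e[1])).round(2),"centre tool x,y",(L.mean(0)[:2]-[half,0]).round(1))
E
```

```text
rim len 98.1 ang -0.07 centre tool x,y [0.6 0.6]
mouth len 70.4 ang -0.07 centre tool x,y [-0.1  1. ]
```

Emit:
jog_arm --xyz '[[0.005, 0.002, 0.03], [0.005, 0.002, 0.06], [0.005, 0.002, 0.08], [0.005, 0.002, 0.1], [0.005, 0.002, 0.11], [0.005, 0.002, 0.12], [0.005, 0.002, 0.12]]' --dr '[[0, 0, 0], [0, 0, 0], [0, 0, 0], [0, 0, 0], [0, 0, 0], [0, 0, 0], [0, 0, 0]]' --gripper '[1, 1, 1, 1, 1, 1, 1]'

```text
time: 8.0
tool_pos: [440.7, -200.9, 19.0]
ee_rot: [179.9, -0.1, 129.3]
ft_force: [-0.5, -0.1, -1.4]
finger_gap: 60.7
```

Emit:
jog_arm --xyz '[[0, 0, 0.004], [0, 0, 0.008], [0, 0, 0.01], [0, 0, 0.01]]' --dr '[[0, 0, 0], [0, 0, 0], [0, 0, 0], [0, 0, 0]]' --gripper '[1, 1, 1, 1]'

```text
time: 8.33
tool_pos: [441.0, -200.9, 18.0]
ee_rot: [179.9, -0.0, 129.3]
ft_force: [-4.3, 0.4, 8.7]
finger_gap: 60.8
```

```bash
python3 - <<'E'
from h import *
im,d,K,T=snap("wrist","w8"); barfit("w8"); p,r,s=pose(); print(p.round(1),np.round(s["ft_force"],1),np.round(s["wrist_torque"],2))
C=cloud(d,K,T); hsv=cv2.cvtColor(im,cv2.COLOR_BGR2HSV); L=C-p
u=np.array([-.637,.771,0]); v=np.array([.771,.637,0]); a=(C-[442.6,-200.7,0])@u; b=(C-[442.6,-200.7,0])@v
M=(abs(a)<18)&(abs(b)<27)&(d>0); print("face",plane(C[M&(C[...,2]>25)]))
M=(a>27)&(a<32)&(abs(b)<40)&(d>0)&(hsv[...,0]>5)&(hsv[...,0]<25)&(hsv[...,1]>70); print("insert top z",np.median(C[M][:,2]),M.sum())
E
```

```text
held face: c [  7.7   0.4 -11.8] n [-0.364  0.013  0.931] 18834 2.16 rect [ 9.3 -1.1] [44.8 77.4] 0.5
[ 441.1 -201.    18. ] [-2.3  1.1  8.1] [0.22 0.4  0.04]
face (array([ 435.97764714, -191.2140563 ,   77.15348921]), array([ 0.64446955, -0.7518805 ,  0.13904933]), 12649, np.float64(1.3837747065518686))
insert top z 18.452167981546268 1965
```

```bash
python3 - <<'E'
from h import *
im,d,K,T=load("w8")
C=cloud(d,K,T)
u=np.array([-.637,.771,0]); v=np.array([.771,.637,0]); a=(C-[442.6,-200.7,0])@u; b=(C-[442.6,-200.7,0])@v
M=(abs(a)<25)&(abs(b)<29)&(d>0)&(C[...,2]>29)&(C[...,2]<40); c,n,k,s=plane(C[M]); print("face",c.round(1),k,s.round(2),"slopes u,v",(-(n@u)/n[2]).round(4),(-(n@v)/n[2]).round(4))
M&=abs((C-c)@n)<1; print("ext a",np.percentile(a[M],[.5,99.5]).round(1),"b",np.percentile(b[M],[.5,99.5]).round(1))
cv2.imwrite("pics/w8v.png",cv2.resize(im[110:330,120:450],None,fx=2.4,fy=2.4,interpolation=cv2.INTER_CUBIC))
E
```

```text
face [ 442.2 -200.8   34.6] 9442 0.27 slopes u,v -0.0105 -0.0035
ext a [-19.2  17.9] b [-28.4  27.7]
```

View pics/w8v.png

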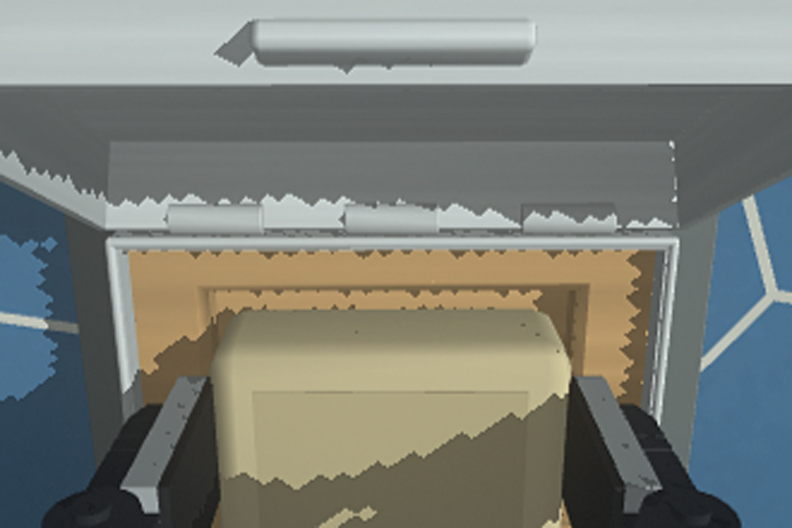

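Emit:
jog_arm --xyz '[[0, 0, 0], [0, 0, 0], [0, 0, 0], [0, 0, 0], [0, 0, -0.02], [0, 0, -0.06], [0, 0, -0.15], [0, 0, -0.3], [0, 0, -0.45], [0, 0, -0.6]]' --dr '[[0, 0, 0], [0, 0, 0], [0, 0, 0], [0, 0, 0], [0, 0, 0], [0, 0, 0], [0, 0, 0], [0, 0, 0], [0, 0, 0], [0, 0, 0]]' --gripper '[-0.55, -0.55, -0.55, -0.55, -0.55, -0.55, -0.55, -0.55, -0.55, -0.55]'

```text
time: 9.22
tool_pos: [440.6, -200.7, 139.3]
ee_rot: [179.9, -0.1, 129.4]
ft_force: [1.3, -0.9, 0.9]
finger_gap: 65.8
```

```bash
python3 - <<'E'
from h import *
im,d,K,T=snap("wrist","w9")
p,r,s=pose(); print(s["time"],p.round(1),s["finger_gap"],s["q"].round(0) if hasattr(s["q"],"round") else s["q"])
C=cloud(d,K,T); o=np.array([442.6,-200.7,0])
u=np.array([-.637,.771,0]); v=np.array([.771,.637,0]); a=(C-o)@u; b=(C-o)@v
M=(abs(a)<25)&(abs(b)<34)&(d>0)&(C[...,2]>29)&(C[...,2]<40); c,n,k,s=plane(C[M]); print("face",c.round(1),k,s.round(2),"slopes u,v",(-(n@u)/n[2]).round(4),(-(n@v)/n[2]).round(4))
M&=abs((C-c)@n)<1; print("ext a",np.percentile(a[M],[.5,99.5]).round(1),"b",np.percentile(b[M],[.5,99.5]).round(1))
q=(abs(b)<45)&(a>33)&(a<110)&(d>0)&(C[...,2]>40)
for lo in range(42,110,8):
    k=q&(abs(C[...,2]-lo)<3); print(lo,k.sum(),np.percentile(a[k],[5,50,95]).round(1) if k.any() else "")
cv2.imwrite("pics/w9v.png",im)
E
```

```text
9.2667 [ 443.6 -201.3  144.5] 66.21195811940922 [ 44.  21. -33. 113.  15.  49.  42.]
face [ 442.7 -201.8   34.5] 3111 0.27 slopes u,v -0.0027 0.001
ext a [-20.4  17.7] b [-29.   27.6]
42 464 [62.6 64.  65.2]
50 68 [66.  66.2 66.4]
58 0 
66 0 
74 0 
82 3523 [72.7 78.5 83.6]
90 429 [69.2 72.5 74.5]
98 0 
106 0
```

View pics/w9v.png

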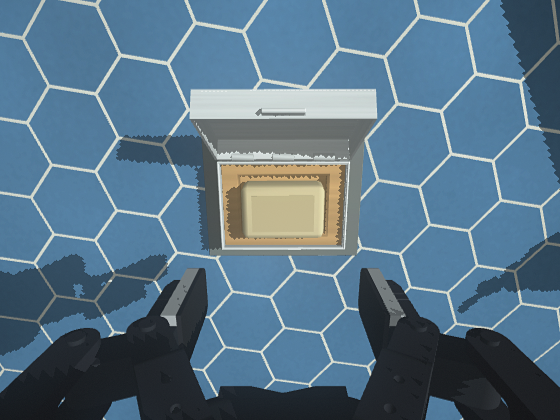

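Emit:
jog_arm --xyz '[[0.15, 0, 0], [0.35, 0, 0], [0.5, 0, 0], [0.575, 0, 0], [0.575, 0, 0], [0.575, 0, 0.1], [0.575, 0, 0.2], [0.575, 0, 0.3], [0.575, 0, 0.4], [0.575, 0, 0.4], [0.575, 0, 0.4]]' --dr '[[0, 0, 0], [0, 0, 0], [0, 0, 0], [0, 0, 0], [0, 0, 0], [0, 0, 0], [0, 0, 0], [0, 0, 0], [0, 0, 0], [0, 0, 0], [0, 0, 0]]' --gripper '[1, 1, 1, 1, 1, 1, 1, 1, 1, 1, 1]'

```text
time: 10.18
tool_pos: [368.0, -112.0, 57.4]
ee_rot: [180.0, -0.1, 129.3]
ft_force: [0.2, 0.6, 0.8]
finger_gap: 0.0
```

```bash
python3 - <<'E'
from h import *
o=np.array([442.6,-200.7,0]);u=np.array([-.637,.771,0]); v=np.array([.771,.637,0])
manip.snapshot("top")
p,r,s=pose(); print(s["time"],"u,v,z",((p-o)@u).round(1),((p-o)@v).round(1),p[2].round(1),np.round(s["ee_rot"],1),np.round(s["q"]),s["finger_gap"],np.round(s["ft_force"],1))
E
```

```text
10.2333 u,v,z 115.5 -0.7 58.0 [ 1.799e+02 -1.000e-01  1.293e+02] [ 35.  22. -32. 131.  21.  32.  26.] 0.2741606498789995 [-0.7  0.2  0.8]
```

Emit:
jog_arm --xyz '[[-0.08, 0, -0.02], [-0.13, 0, -0.035], [-0.17, 0, -0.05], [-0.21, 0, -0.07], [-0.255, 0, -0.09], [-0.31, 0, -0.1], [-0.36, 0, -0.1], [-0.41, 0, -0.09], [-0.47, 0, -0.07], [-0.47, 0, -0.07]]' --dr '[[0, 0, 0], [0, 0, 0], [0, 0, 0], [0, 0, 0], [0, 0, 0], [0, 0, 0], [0, 0, 0], [0, 0, 0], [0, 0, 0], [0, 0, 0]]' --gripper '[1, 1, 1, 1, 1, 1, 1, 1, 1, 1]'

```text
time: 11.07
tool_pos: [429.0, -186.8, 70.6]
ee_rot: [179.9, -0.0, 129.2]
ft_force: [-0.4, -0.2, 0.7]
finger_gap: 0.1
```

```bash
python3 - <<'E'
from h import *
o=np.array([442.6,-200.7,0]);u=np.array([-.637,.771,0]); v=np.array([.771,.637,0])
im,d,K,T=snap("scene","s1"); cv2.imwrite("pics/s1v.png",cv2.resize(im[60:260,100:300],None,fx=2.5,fy=2.5,interpolation=cv2.INTER_CUBIC))
p,r,s=pose(); print(s["time"],"u,v,z",((p-o)@u).round(1),((p-o)@v).round(1),p[2].round(1),np.round(s["ee_rot"],1),s["finger_gap"],np.round(s["ft_force"],1))
E
```

```text
11.1167 u,v,z 20.9 -1.6 70.6 [ 1.799e+02 -1.000e-01  1.292e+02] -0.07537638326762364 [-0.   0.1  0.3]
```

View pics/s1v.png

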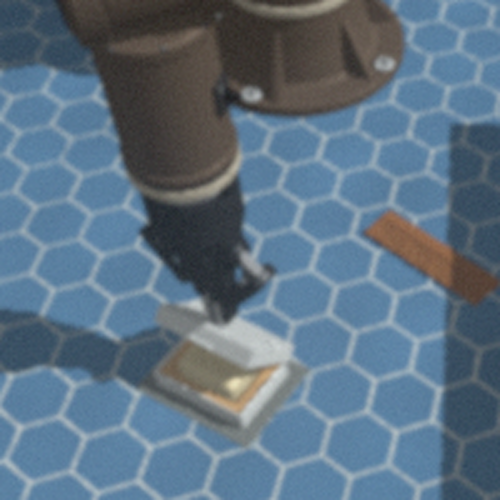

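Emit:
jog_arm --xyz '[[-0.05, 0, 0.035], [-0.09, 0, 0.065], [-0.11, 0, 0.09], [-0.125, 0, 0.115], [-0.135, 0, 0.14], [-0.14, 0, 0.155], [-0.14, 0, 0.165], [-0.14, 0, 0.165]]' --dr '[[0, 0, 0], [0, 0, 0], [0, 0, 0], [0, 0, 0], [0, 0, 0], [0, 0, 0], [0, 0, 0], [0, 0, 0]]' --gripper '[1, 1, 1, 1, 1, 1, 1, 1]'

```text
time: 11.78
tool_pos: [445.3, -206.3, 38.2]
ee_rot: [179.9, -0.1, 129.3]
ft_force: [0.5, 0.0, 0.7]
finger_gap: 0.2
```

Emit:
jog_arm --xyz '[[0, 0, 0.005], [0, 0, 0.01], [0, 0, 0.015], [0, 0, 0.015]]' --dr '[[0, 0, 0], [0, 0, 0], [0, 0, 0], [0, 0, 0]]' --gripper '[1, 1, 1, 1]'

```text
time: 12.12
tool_pos: [445.5, -206.3, 37.5]
ee_rot: [180.0, 0.1, 129.3]
ft_force: [-9.3, 3.2, 34.8]
finger_gap: 0.5
```

Emit:
jog_arm --xyz '[[0, 0, -0.02], [0, 0, -0.05], [0, 0, -0.15], [0, 0, -0.3], [0, 0, -0.5], [0, 0, -0.65], [0, 0, -0.65], [0, 0, -0.65]]' --dr '[[0, 0, 0], [0, 0, 0], [0, 0, 0], [0, 0, 0], [0, 0, 0], [0, 0, 0], [0, 0, 0], [0, 0, 0]]' --gripper '[1, 1, 1, 1, 1, 1, 1, 1]'

```text
time: 12.78
tool_pos: [446.3, -206.9, 167.2]
ee_rot: [179.9, 0.2, 129.3]
ft_force: [-0.7, 0.5, -0.4]
finger_gap: 0.4
```

```bash
python3 - <<'E'
from h import *
im,d,K,T=snap("wrist","w10"); p,r,s=pose(); print(s["time"],p.round(1),np.round(s["ft_force"],1))
C=cloud(d,K,T); o=np.array([442.6,-200.7,0]);u=np.array([-.637,.771,0]); v=np.array([.771,.637,0]); a=(C-o)@u; b=(C-o)@v
M=(abs(a)<34)&(abs(b)<46)&(d>0)&(C[...,2]>25)&(C[...,2]<60); c,n,k,e=plane(C[M]); print("lid top",c.round(1),k,e.round(2),"slope u,v (deg)",np.degrees(-(n@u)/n[2]).round(2),np.degrees(-(n@v)/n[2]).round(2))
for lo in (-32,-20,0,20,32): print(lo,np.median(C[...,2][M&(abs(a-lo)<3)]).round(1))
im,d,K,T=snap("top","t2"); C=cloud(d,K,T)
for nm,(x,y,w,h) in dict(pump=(210,98,33,37),egg=(199,139,26,23),comb=(225,276,51,70)).items():
    q=C[y:y+h,x:x+w].reshape(-1,3); q=q[q[:,2]>15 if nm!="comb" else q[:,2]>3]; print(nm,np.percentile(q,[5,50,95],axis=0).round(0).tolist())
E
```

```text
12.8333 [ 445.2 -206.7  165.8] [ 0.1 -0.6 -1. ]
lid top [ 441.6 -199.8   38.9] 7979 0.27 slope u,v (deg) -0.08 -0.03
-32 38.4
-20 39.0
0 39.0
20 39.0
32 38.5
pump [[721.0, 40.0, 87.0], [738.0, 61.0, 183.0], [765.0, 89.0, 234.0]]
egg [[670.0, 79.0, 77.0], [690.0, 99.0, 110.0], [706.0, 118.0, 132.0]]
comb [[307.0, -11.0, 3.0], [368.0, 33.0, 5.0], [430.0, 75.0, 9.0]]
```

Lid is level at the shut height and the bystanders are unmoved, with the hand clear. I'm handing in.

```bash
python3 -c "
from workcell import manip
print(manip.hand_in())"
```

```text
the job is handed in; nothing more can be done
None
```

The soap is packed. I took the bar out of the cradle with the hand tilted 30° and lowered it into the insert's pocket until it touched the floor at about 9 N. I then released it, pushed the lid shut with closed fingers and lifted the hand clear. I handed in at about 12.8 s of the 56 s allowed.

- **Bar before the lid closed:** its top face measured 34.5 mm high, against 34 mm when home. It was level within 0.2° and centred within about 1.5 mm.
- **Lid:** its top measured 38.9 mm, against 38 mm nominal, and level within 0.1°. The wrist camera had also read the bar and insert about 0.5 mm high. When pressed, the lid stopped firmly with the fingertips at 37.5 mm.
- **Closing force:** the last press reached about 35 N, more than I meant. It was through the fingertips, and below the 40 N and 120 N limits.
- **Pump bottle, egg cup and comb:** the top camera put all three within 2 mm of where they started.
- **Not checked by eye:** I had used all 12 views before the lid was fully shut, so that check and the bystander check rest on depth readings and force alone.

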